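Unlock the weighing pan and hold it out with the tea ball in it

ROBOT

A 7-joint arm with a two-finger parallel gripper is mounted at the origin on a cart in front of the work surface, level with it; the furniture and walls round the work are solid. World frame = base frame: x ahead of the robot, y to its left, z up, the work surface at z = 0. Lengths are in mm, angles in rad, forces in N, time in s.
With the tool pointing down it reaches from about 425 to 950 mm from the base axis. Payload 4.7 kg.
Tool frame: the origin (TCP) lies midway between the tips of the shut fingers; the grasp point (between the pads) lies 19 mm behind it; z points along the fingers, y is the line along which they close (so a half turn about z gives the same grasp; the last joint's range is limited). The gripper opens to 85 mm and grips with 20 to 120 N. Pads are 22 mm wide; open, the fingers measure 114 mm over their backs; the gripper's body (76 mm by 85 mm) begins 54 mm behind the grasp point. The pads swing forward as they close: fully open they stand 13 mm farther back than shut.
Start: joints at [-1.335, 0.469, -0.049, 1.532, 0.024, 1.141, -0.082], TCP at [176.616, 651.502, 231.335] pointing down, gripper open.
Joint ranges: [-2.59, 2.59], [-0.33, 1.99], [-1.39, 1.29], [0.1, 2.45], [-1.04, 4.18], [0.21, 1.99], [-2.66, 2.66]. Speed limits (rad/s): [2.57, 2.57, 3.14, 3.14, 3.14, 3.14, 3.14].

INTERFACE

Orientations are given as a rotation vector (axis times angle).
In Python, from plant import ctrl gives the robot as it stands. The module is installed in compiled form; this text tells all that it offers.
- The arm moves only by the shell command python3 -m crank 'ROWS' [FORCE]. ROWS is JSON, a list of rows, each a list of 5 numbers: the shift along the tool's x, y, z in cm, then the turn about the tool's z in rad, then the finger opening in cm, from 0 to 8.54. In form: [[dx, dy, dz, turn, grip], ...]. A call has 1 to 5 rows; each row shifts and turns the commanded pose from where the row before left it, along the tool's axes as they then stand; what a row does not reach is not made up. A row lasts 1/8 s, in which the tool goes at most 62.5 mm and 10.7 degrees, less where a joint would pass 70% of its speed; a pose out of reach is approached as far as the arm can. A call is refused whole if a number of a shift passes 6.25 or a number of a turn 0.188, either way. A call with a gripper value outside its range is refused whole. The fingers move at their own pace and stop on an object; FORCE is the grip in N (left out, the last holds). Time passes only in rows, so rows that do not move let the fingers close. It gives the time, the measured TCP pose, the force, the opening and the grip force at its end, in the units of the state.
- ctrl.state(): the state, without advancing time (a new reading comes with each control period).
- ctrl.capture(name): name is "side" or "top" or "wrist"; returns a dict with "pixels" (420x560x3 uint8, red, green, blue), "range_z" (420x560 float32, mm along the optical axis (not along the pixel's ray), 0 where there is no reading), "fx", "fy", "cx", "cy" (pixels), "extrinsics" (4x4, takes a point from camera to world coordinates). Camera axes: x right, y down, z forward; pixel columns grow to the right and rows downward; lengths in mm; the calibration is good to about 2 mm. A picture is of the moment at which its call begins.
- ctrl.job_done(): hands the job in; it is judged then, once.
The state is a dict: "time": time; "joint_pos": joint angles; "joint_velocities": joint speeds; "effort": joint torques, N m; "ee_pos": TCP position; "ee_rot": TCP orientation; "force": force on the tool from outside, world axes, zero at the start; "wrist_torque": the same for the moment, N m; "grip_width": finger opening in mm; "finger_force": force on a finger pad.
Only numpy, scipy, OpenCV 4.12 (cv2) and the standard library are available. Lean on these libraries where they do the work, as an engineer would, in place of code of your own. Each camera call takes 0.05 s, during which the arm holds its last target. There are 200 camera calls.

TASK

The tea ball has been weighed. Take the weighing pan by its handle, unlock it from the scale with a quarter turn anticlockwise (seen from above), lift it off and keep it level all the way, so that the loose tea ball stays in the middle of the pan. Hold the pan still and level about 15 cm above the middle of the wooden board, so that I can take the ball out: finish while still holding it there, and leave the scale, the mug, the honey jar and the tumbler where they stand.

Things in the scene. Friction and masses are not known exactly. Their poses are not given: they have to be found in the camera images.
- scale: Digital kitchen scale, loose, 1.6 kg, rubber feet: white round shell, 160 mm diameter, flat top 36 mm above the worktop; a display tongue (30 mm high) sticks out to scale -x, ending 110 mm from the centre. Origin: centre of the underside, z up. Angles here: anticlockwise from scale +x, seen from above.
- collar (a point): Middle of the scale's flat top (z 36 mm), on the axis about which the pan turns; scale axes. Round it a collar (outer radius 56, 14 mm high) whose two tabs hold down the pan's lugs. Locked, the handle points to 135 degrees (130 to 145); it turns freely, only anticlockwise; stops let it go 4 degrees past 225. The pan lifts out only between 217 and 229 degrees. Play: 3 mm sideways, 2 mm upward.
- pan_grip (a point): Grasp point in the middle of the pan's handle; x points outward along the handle, z up. The handle is a straight black bar 14 mm wide, 18 mm high, from 80 to 152 mm from the pan's axis. This point is 105 mm from that axis and 36 mm above the underside of the pan's foot, which stands on the scale's top (so 72 mm above the worktop). 27 mm of air lie between handle and scale top.
- pan_floor (a point): Centre of the dished floor of the steel weighing pan, on the pan's axis, 19 mm above the underside of its foot; axes as pan_grip. The pan: 140 mm diameter, about 0.22 kg, rim 42 mm above the underside of the foot. The floor is a bowl of about 100 mm radius of curvature, 23 mm deep: a loose ball stays near the middle if the pan is level and moved softly.
- tea_ball_center (a point): Centre of the steel tea ball, 42 mm diameter, about 45 g, loose in the pan; its axes turn as it rolls.
- board_top (a point): Middle of the upper face of the wooden board, fixed, 190 mm (its x) by 270 mm (its y), top 16 mm above the worktop; z up.
- mug_center (a point): Centre, half-way up, of the dotted mug (82 mm diameter, 91 mm high, with a handle) that stands on the board's far right corner; loose, a bystander.
- honey_center (a point): Centre, half-way up, of the honey jar (60 mm diameter, 99 mm high) behind the scale; loose, a bystander.
- glass_center (a point): Centre, half-way up, of the glass tumbler (81 mm diameter, 91 mm high) behind the scale; loose, a bystander.
Things that resemble listed ones, but are neither listed nor needed, are in the scene too. Leave any orange or purple look-alike of the part that bears tea_ball_center alone.

How it is judged (in metres and radians):
On the way, in this order (a step that is already met when the one before it is completed fails the run):
1. the pan, still sitting on the scale, has been turned about a quarter turn anticlockwise (y of pan_grip in the frame of scale below -0.05 m and x of pan_grip in the frame of scale below -0.04 m and z of pan_floor in the frame of scale below 0.065 m), for 0.05 s.
2. the pan is lifted clear of the scale with the ball in it (height (world z) of pan_floor above 0.085 m and contact force between pan and scale below 0.05 N and horizontal distance between tea_ball_center and pan_floor below 0.03 m), for 0.1 s.
At the end, for the whole second after the job is handed in: The fingers hold the pan in the air, still, level within 8 degrees, its floor 12 to 22 cm above the board and within 6 cm of the board's middle; the ball lies within 2 cm of the pan's middle; the pan touches neither scale nor mug; scale, mug, jar and tumbler are within 3 cm of their places (horizontal distance between pan_floor and board_top below 0.06 m and z of pan_floor in the frame of board_top between 0.12 and 0.22 m and angle between pan_floor's own z axis and vertical below 0.14 rad and distance between tea_ball_center and pan_floor below 0.03 m and horizontal distance between tea_ball_center and pan_floor below 0.02 m and contact force between tea_ball and pan above 0.05 N and contact force between the fingers and pan above 1 N and contact force between pan and scale below 0.05 N and contact force between pan and mug below 0.05 N and linear speed of pan below 0.03 m/s and distance of each of scale, mug_center, honey_center, glass_center from where it was at the start of the episode below 0.03 m); the arm keeps its last pose, push and grip.
It fails at once if the tea ball rolls more than 35 mm from the middle of the pan (horizontal distance between tea_ball_center and pan_floor above 0.035 m).
It fails at once if the pan tilts more than 17 degrees (angle between pan_floor's own z axis and vertical above 0.3 rad).
It fails at once if the scale is dragged or lifted more than 4 cm, or tipped (distance of scale from where it was at the start of the episode above 0.04 m or angle between scale's own z axis and vertical above 0.17 rad).
It fails at once if the mug, the honey jar or the tumbler is knocked over or pushed more than 4 cm (distance of any of mug_center, honey_center, glass_center from where it was at the start of the episode above 0.04 m).
It also fails if it takes over 43 s, if anything falls off the work surface, if the arm or the gripper's body presses on something with over 40 N, if the wrist force passes 120 N, or if a joint passes its speed limit or range.

## Working session

There is one attempt and no reset: what is moved stays moved. The work goes in short steps, Python scripts to look and compute and a shell command to move; the robot and the scene stay as the last step left them, time stands still between calls to the robot, and variables do not carry over. Pictures are saved under pics/ and viewed, at most 10 in all, crops included, and the job is handed in when it is done.

```bash
mkdir -p pics
cat > h.py <<'E'
import numpy as np, cv2
from plant import ctrl
from scipy.spatial.transform import Rotation as R
def cap(n):
    c=ctrl.capture(n); cv2.imwrite(f'pics/{n}_{ctrl.state()["time"]:.2f}.png',c['pixels'][...,::-1]); return c
def pts(c):
    z=c['range_z'].astype(float); v,u=np.mgrid[:z.shape[0],:z.shape[1]]
    P=np.stack([(u-c['cx'])/c['fx']*z,(v-c['cy'])/c['fy']*z,z,np.ones_like(z)],-1)@np.array(c['extrinsics']).T
    P=P[...,:3]; P[z==0]=np.nan; return P
E
python3 - <<'E'
from h import *
s=ctrl.state(); print(s)
print(R.from_rotvec(s['ee_rot']).as_matrix().round(3))
a=[]
for n in('top','side'):
    c=cap(n); np.savez(f'{n}.npz',**c); a.append(c['pixels']); print(n,np.array(c['extrinsics']).round(2),c['fx'])
E
ls pics
```

```text
{'time': 0.0, 'joint_pos': array([-1.33493721,  0.46946225, -0.04858699,  1.53369233,  0.02411633,
        1.14099522, -0.08228569]), 'joint_velocities': array([-2.71683166e-04,  6.57854533e-04,  4.48201960e-04,  1.56905853e-05,
        1.13894385e-03,  8.48999287e-04, -3.33062240e-04]), 'effort': array([-4.54303313e-05, -5.10301709e+01, -4.59967658e-02, -2.37721950e+01,
        1.08069493e-02,  7.35691778e-03, -7.87323273e-06]), 'ee_pos': array([176.47795151, 650.9177513 , 230.24804693]), 'ee_rot': array([-4.14575354e-01, -3.11394511e+00,  3.08422879e-03]), 'force': array([-0.36807848,  0.46977497, -0.51180835]), 'wrist_torque': array([ 0.01330357, -0.00198676, -0.00739498]), 'finger_force': 0.0, 'grip_width': 85.20411329548446}
[[-0.965  0.262 -0.   ]
 [ 0.262  0.965 -0.002]
 [-0.    -0.002 -1.   ]]
top [[-8.00000e-02 -9.80000e-01  2.00000e-01  3.40890e+02]
 [-1.00000e+00  8.00000e-02 -2.00000e-02  9.66900e+01]
 [-0.00000e+00 -2.00000e-01 -9.80000e-01  1.03538e+03]
 [ 0.00000e+00  0.00000e+00  0.00000e+00  1.00000e+00]] 439.05377653806147
side [[-8.70000e-01 -1.90000e-01  4.60000e-01 -6.76100e+01]
 [-5.00000e-01  3.20000e-01 -8.10000e-01  1.13792e+03]
 [ 0.00000e+00 -9.30000e-01 -3.70000e-01  5.78220e+02]
 [ 0.00000e+00  0.00000e+00  0.00000e+00  1.00000e+00]] 530.0663737027404
side_0.10.png
top_0.05.png
```

View pics/top_0.05.png

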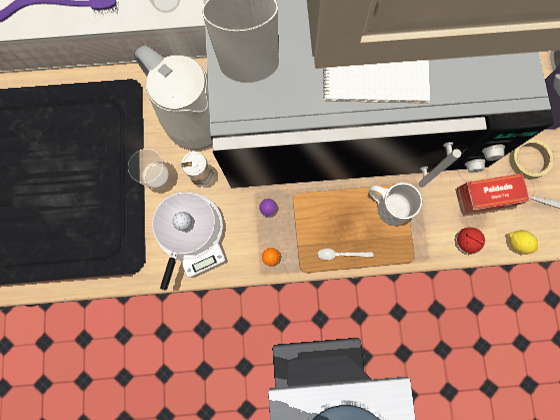

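View pics/side_0.10.png

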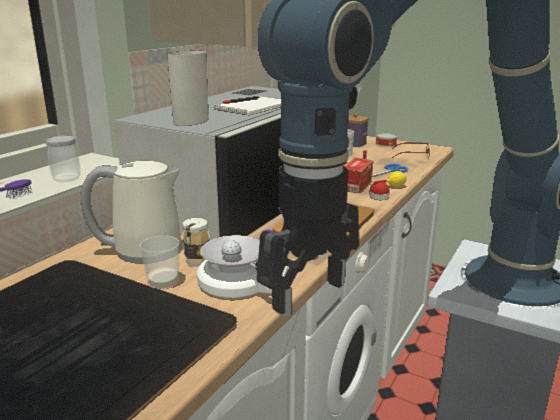

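The top view shows the pan on the scale at (185,222), with the steel tea ball in it at (182,221). The black handle runs to (166,288) and the display is at (204,264). The tumbler is at (150,170), the honey jar at (197,168), the board at (355,230) and the mug on it at (402,203). Things that could be mistaken for the tea ball are the purple ball at (268,207), the orange ball at (270,257) and the red ball at (470,240). I choose the steel ball in the pan at (182,221). The only black handle is the bar at (170,272).

Run:
```python
from h import *
c=dict(np.load('top.npz')); P=pts(c); im=c['pixels'].astype(int)
def ray(u,v,z):
    M=c['extrinsics']; d=M[:3,:3]@[(u-c['cx'])/c['fx'],(v-c['cy'])/c['fy'],1]; o=M[:3,3]; return o+d*(z-o[2])/d[2]
win=np.zeros(im.shape[:2],bool); win[185:300,140:240]=1
Z=P[...,2]
# handle: black pixels, high
m=win&(im.max(2)<70)&(Z>55)&(Z<100)
q=P[m]; print('handle n',m.sum(),'z',np.nanmedian(q[:,2]),np.nanpercentile(q[:,2],[5,95]))
mm=(m).astype(np.uint8); n,l,st,_=cv2.connectedComponentsWithStats(mm); k=1+st[1:,4].argmax(); m=l==k; q=P[m]
top=np.array([ray(u,v,81) for v,u in np.argwhere(m)])[:,:2]
vx,vy,x0,y0=cv2.fitLine(top.astype(np.float32),2,0,.01,.01).ravel(); d=np.array([vx,vy]); t=(top-[x0,y0])@d
print('handle ends',[x0,y0]+d*t.min(),[x0,y0]+d*t.max(),'len',np.ptp(t),'z',np.median(q[:,2]),'px',st[k])
# pan rim circle: not worktop, z 70..85
m=win&(Z>70)&(Z<84)&(im.min(2)>80); q=P[m]
hull=cv2.convexHull(q[:,:2].astype(np.float32)); print('rim',m.sum(),cv2.minEnclosingCircle(hull),cv2.fitEllipse(hull))
m=win&(Z>84)&(Z<105); q=P[m]; print('ball',m.sum(),np.median(q,0),q[:,2].max())
# scale top
m=win&(Z>33)&(Z<39)&(im.min(2)>120); q=P[m]; print('scaletop',m.sum(), cv2.minEnclosingCircle(cv2.convexHull(q[:,:2].astype(np.float32))))
m=win&(Z>27)&(Z<33); print('tongue',m.sum(),np.median(P[m],0))
# display green/dark screen
hsv=cv2.cvtColor(c['pixels'],cv2.COLOR_RGB2HSV)
w=np.zeros_like(win); w[230:285,183:230]=1
m=w&(Z>20)&(Z<34); q=P[m][:,:2].astype(np.float32); print('tongue rect',m.sum(),cv2.minAreaRect(q))
# board
w=np.zeros_like(win); w[180:280,285:425]=1
m=w&(Z>12)&(Z<20); print('board',m.sum(),cv2.minAreaRect(P[m][:,:2].astype(np.float32)),np.median(P[m][:,2]))
for n,b,lo in(('mug',(175,230,365,430),60),('honey',(145,190,180,215),60),('glass',(145,190,125,175),40)):
    w=np.zeros_like(win); w[b[0]:b[1],b[2]:b[3]]=1; m=w&(Z>lo)&(Z<130); q=P[m]; print(n,m.sum(),np.median(q,0),q.min(0),q.max(0))
cv2.imwrite('pics/crop.png',cv2.resize(c['pixels'][180:300,130:250,::-1],(600,600),interpolation=cv2.INTER_CUBIC))
```

```text
handle n 219 z 79.34528555368934 [73.69313976 82.13785957]
handle ends [387.88308212 364.16566364] [452.15034324 341.62238862] len 68.10638703592699 z 79.46555399717295 px [160 258  15  32 216]
rim 1073 ((490.05389404296875, 328.99981689453125), 110.4021224975586) ((494.0679016113281, 327.2312927246094), (146.1344451904297, 225.836181640625), 73.52349853515625)
ball 222 [531.08038389 317.68092488  91.20699506] 101.3729836896191
scaletop 390 ((535.3632202148438, 331.2025146484375), 125.26009368896484)
tongue 817 [453.15426406 278.76060913  29.86213362]
tongue rect 884 ((464.0223388671875, 281.7677307128906), (73.78271484375, 115.0467758178711), 20.436330795288086)
board 5996 ((496.8254699707031, -66.89837646484375), (189.94082641601562, 269.6712341308594), 0.750785768032074) 14.03781957997694
mug 825 [ 548.15416558 -168.58855918   92.90778916] [ 491.29785135 -237.6195105    60.06136071] [ 593.51321382 -103.21769677  121.72957532]
honey 608 [651.73973635 281.22009479  97.50373653] [628.09661003 253.96696712  60.29614559] [684.21635509 312.36301304 103.41688908]
glass 705 [671.34650192 401.61724894  69.57802478] [622.67374491 353.67554534  40.01300092] [703.76925215 434.05758693  94.74127757]
```

View pics/crop.png

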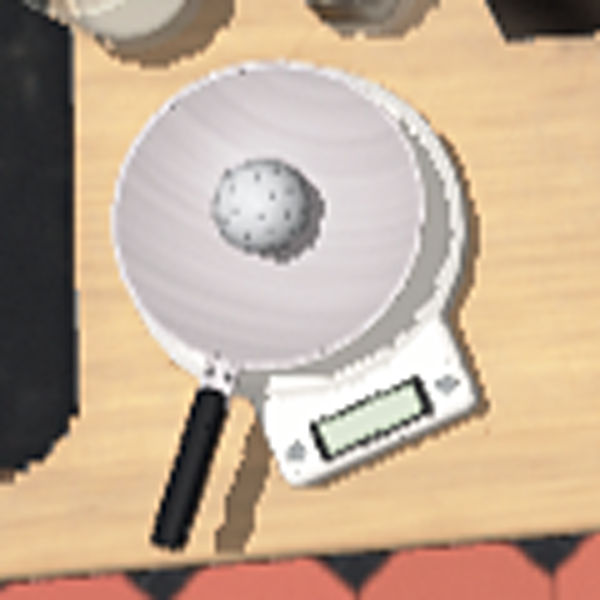

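The crop confirms the choice: the steel dotted tea ball is in the middle of the pan at crop (263,207). The handle runs from crop (215,390) to (170,545), and the display at (372,420) lies anticlockwise of it. I'll cross-check the axis by rays, then work out the shift to the hover pose.

```bash
cat >> h.py <<'E'
def to(x,y,z,ang):
    "remaining tool-frame shift (cm) and turn (rad) to TCP x,y,z with tool x at world angle ang (deg)"
    s=ctrl.state(); M=R.from_rotvec(s['ee_rot']).as_matrix(); d=M.T@(np.array([x,y,z])-s['ee_pos'])/10
    a=np.arctan2(M[1,0],M[0,0]); t=-np.arctan2(np.sin(np.radians(ang)-a),np.cos(np.radians(ang)-a))
    print('t',round(s['time'],2),'pos',s['ee_pos'].round(1),'ang',np.degrees(a).round(1)%360,'tilt',np.degrees(np.arccos(-M[2,2])).round(2),'shift cm',d.round(2),'turn',t.round(3),'q',s['joint_pos'].round(2),'F',s['force'].round(1),'w',round(s['grip_width'],1),'ff',s['finger_force'])
E
python3 - <<'E'
from h import *
c=dict(np.load('top.npz'))
def ray(u,v,z):
    M=c['extrinsics']; d=M[:3,:3]@[(u-c['cx'])/c['fx'],(v-c['cy'])/c['fy'],1]; o=M[:3,3]; return (o+d*(z-o[2])/d[2])[:2].round(1)
f=lambda a,b:(130+a/5-.4,180+b/5-.4)
L,Rr,T,B=f(115,213),f(422,210),f(275,61),f(265,367)
print('rim pts',[ray(*p,78) for p in(L,Rr,T,B)])
print('centre x,y',(ray(*T,78)+ray(*B,78))/2,(ray(*L,78)+ray(*Rr,78))/2)
corners=[ray(*f(*p),30) for p in((292,485),(482,400))]; print('tongue end',corners,'display',ray(*f(372,420),30))
a,b=corners; n=np.array([-(b-a)[1],(b-a)[0]]); print('normal ang',np.degrees(np.arctan2(n[1],n[0])))
print('ball',ray(*f(263,207),76))
to(432,349,150,160.7)
E
```

```text
rim pts [array([535. , 383.7]), array([525.1, 248.1]), array([598.5, 310.6]), array([461.2, 319.8])]
centre x,y [529.85 315.2 ] [530.05 315.9 ]
tongue end [array([412.6, 320.7]), array([443.9, 232.7])] display [439.  283.2]
normal ang 19.57954797209699
ball [532.7 318.7]
t 0.1 pos [176.5 651.  230.4] ang 164.8 tilt 0.1 shift cm [-32.56 -22.45   8.08] turn 0.072 q [-1.33  0.47 -0.05  1.53  0.02  1.14 -0.08] F [-1.3 -0.1 -0.3] w 85.4 ff 0.0
```

The axis is (530.5, 315) by the rim and by the handle. The rim radius comes out at 68–69 mm, which fits the given 70. Scale +x is at about 19.7°, so the handle is at 141°, inside the locked range. The grasp point is (431.4, 349.7).

```bash
python3 -m crank '[[-4,-2.8,0.5,0,6],[-4,-2.8,1,0,6],[-4,-2.8,1,0,6],[-4,-2.8,1,0,6],[-4,-2.8,1,0,6]]' 40; python3 -m crank '[[-4,-2.8,1,0,6],[-4,-2.8,1,0,6],[-4,-2.8,1,0,6],[0,0,0,0.07,6],[0,0,0,0,6]]'; python3 -c "
from h import *
to(431.4,349.7,51,160.7)"
```

```text
time: 0.72
ee_pos: [333.8, 462.5, 185.7]
ee_rot: [-0.415, -3.114, 0.001]
force: [0.4, 0.7, -0.1]
grip_width: 59.8
finger_force: 0.0
time: 1.35
ee_pos: [426.9, 351.1, 155.9]
ee_rot: [-0.524, -3.097, 0.001]
force: [0.1, 0.0, -0.2]
grip_width: 59.8
finger_force: 0.0
t 1.35 pos [426.9 351.1 155.9] ang 160.8 tilt 0.05 shift cm [-0.48  0.03 10.49] turn 0.002 q [-0.82  0.35  0.07  1.91 -0.03  0.88  0.5 ] F [ 0.1  0.  -0.2] w 59.8 ff 0.0
```

```bash
python3 -m crank '[[-0.5,0,2.5,0,6],[0,0,2.5,0,6],[0,0,2.5,0,6],[0,0,2,0,6],[0,0,1,0,6]]'
python3 - <<'E'
from h import *
to(431.4,349.7,51,160.7)
cv2.imwrite('pics/w1.png',cap('wrist')['pixels'][...,::-1])
E
```

```text
time: 1.98
ee_pos: [430.4, 350.5, 50.2]
ee_rot: [-0.519, -3.097, 0.001]
force: [-1.0, 0.2, -0.1]
grip_width: 60.4
finger_force: 0.0
t 1.98 pos [430.4 350.5  50.2] ang 161.0 tilt 0.1 shift cm [-0.12 -0.04 -0.08] turn 0.005 q [-0.8   0.5   0.05  1.98 -0.04  0.66  0.52] F [-1.   0.2 -0.1] w 60.4 ff 0.0
```

View pics/w1.png

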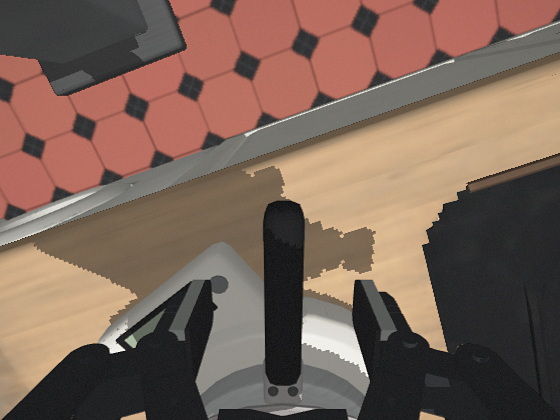

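The handle (column 283, rows 200–385) is centred between the fingers at columns 197 and 370, so I close.

```bash
python3 -m crank '[[0,0,0,0,4],[0,0,0,0,2.5],[0,0,0,0,1.8],[0,0,0,0,1.4],[0,0,0,0,1]]' 40; python3 -m crank '[[0,0,0,0,0.6],[0,0,0,0,0.4],[0,0,0,0,0.4]]' 100; python3 -c "
from h import *
to(431.4,349.7,51,160.7)
print(ctrl.state()['wrist_torque'])"
```

```text
time: 2.65
ee_pos: [431.8, 350.2, 51.8]
ee_rot: [0.523, 3.097, 0.001]
force: [0.0, 0.3, 2.3]
grip_width: 13.2
finger_force: 41.0
time: 3.02
ee_pos: [431.7, 350.3, 51.7]
ee_rot: [0.523, 3.097, 0.001]
force: [-1.9, -0.0, 5.4]
grip_width: 12.6
finger_force: 97.6
t 3.02 pos [431.7 350.3  51.7] ang 160.8 tilt 0.04 shift cm [ 0.01 -0.06  0.07] turn 0.002 q [-0.8   0.5   0.06  1.98 -0.04  0.67  0.52] F [-1.9 -0.   5.4] w 12.6 ff 97.58943200111389
[-0.09282439  0.0661045   0.04458593]
```

```bash
python3 -m crank '[[-0.01,-0.42,0,-0.04,0.4],[-0.03,-0.84,0,-0.08,0.4],[-0.03,-0.84,0,-0.08,0.4],[-0.03,-0.84,0,-0.08,0.4],[-0.03,-0.84,0,-0.08,0.4]]'
cat >> h.py <<'E'
def arc(ang,A=(530.5,315),r=105,z=51.7):
    a=np.radians(ang); to(A[0]+r*np.cos(a),A[1]+r*np.sin(a),z,ang)
E
python3 -c "
from h import *
arc(180.4)
print(ctrl.state()['wrist_torque'])"
```

```text
time: 3.65
ee_pos: [425.7, 314.7, 51.8]
ee_rot: [-0.048, 3.139, 0.005]
force: [-0.1, 3.9, 2.6]
grip_width: 12.7
finger_force: 97.6
t 3.65 pos [425.7 314.7  51.8] ang 181.8 tilt 0.22 shift cm [ 0.03 -0.04  0.01] turn 0.024 q [-0.68  0.47 -0.04  2.04  0.03  0.64  0.86] F [-0.1  3.9  2.6] w 12.7 ff 97.5706136226654
[0.80993355 0.03340376 0.25115994]
```

```bash
python3 -m crank '[[-0.03,-0.84,0,-0.08,0.4],[-0.03,-0.84,0,-0.08,0.4],[-0.03,-0.84,0,-0.08,0.4],[-0.03,-0.84,0,-0.08,0.4],[-0.03,-0.84,0,-0.08,0.4]]'; python3 -c "
from h import *
arc(204.3)
print(ctrl.state()['wrist_torque'])"
```

```text
time: 4.28
ee_pos: [434.4, 273.8, 51.7]
ee_rot: [-0.672, 3.068, 0.004]
force: [-1.0, 3.6, 4.0]
grip_width: 12.6
finger_force: 97.6
t 4.28 pos [434.4 273.8  51.7] ang 204.7 tilt 0.17 shift cm [ 0.05 -0.2  -0.  ] turn 0.007 q [-0.53  0.45 -0.15  2.07  0.1   0.63  1.26] F [-1.   3.6  4. ] w 12.6 ff 97.63294458389282
[0.87537035 0.35755139 0.22462864]
```

Tracking the arc within 2 mm. Carry on.

```bash
python3 -m crank '[[-0.03,-0.9,0,-0.08,0.4],[-0.03,-0.9,0,-0.08,0.4],[-0.03,-0.84,0,-0.08,0.4],[-0.03,-0.84,0,-0.08,0.4],[-0.01,-0.5,0,-0.05,0.4]]'
python3 - <<'E'
from h import *
arc(241)
print(ctrl.state()['wrist_torque'])
c=cap('top'); cv2.imwrite('pics/t2.png',cv2.resize(c['pixels'][180:300,130:250,::-1],(600,600),interpolation=cv2.INTER_CUBIC))
E
```

```text
time: 4.9
ee_pos: [456.2, 240.9, 51.5]
ee_rot: [-1.224, 2.894, 0.004]
force: [-4.4, 2.3, 6.1]
grip_width: 12.7
finger_force: 97.9
t 4.9 pos [456.2 240.9  51.5] ang 225.8 tilt 0.13 shift cm [-0.36 -2.91 -0.02] turn -0.265 q [-0.38  0.46 -0.24  2.06  0.17  0.64  1.64] F [-4.4  2.3  6.1] w 12.7 ff 97.94298648834229
[0.92104771 0.77415946 0.30057231]
```

View pics/t2.png

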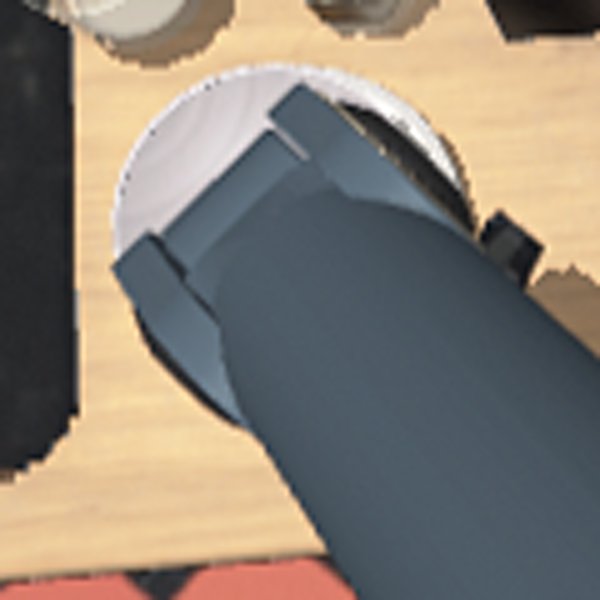

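The picture shows the arm hiding the ball. The visible pan rim, left at column 115 and top at row 62, is where it was, so the scale has not moved. About 17° remain.

```bash
python3 -m crank '[[-0.03,-0.84,0,-0.08,0.4],[-0.03,-0.84,0,-0.08,0.4],[-0.03,-0.84,0,-0.08,0.4],[-0.02,-0.6,0,-0.06,0.4],[0,0,0,0,0.4]]'
python3 - <<'E'
from h import *
arc(243)
print(ctrl.state()['wrist_torque'])
E
```

```text
time: 5.58
ee_pos: [481.2, 222.2, 51.5]
ee_rot: [1.639, -2.679, -0.003]
force: [-4.3, 1.0, 6.3]
grip_width: 12.4
finger_force: 98.1
t 5.58 pos [481.2 222.2  51.5] ang 242.9 tilt 0.12 shift cm [-0.01 -0.18 -0.02] turn -0.001 q [-0.27  0.49 -0.31  2.02  0.23  0.67  1.94] F [-4.3  1.   6.3] w 12.4 ff 98.06462287902832
[0.72861047 0.69103804 0.30135501]
```

```bash
python3 -m crank '[[0,-0.15,0,0,0.4],[0,0,-0.15,0,0.4],[0,0,-0.15,0,0.4],[0,0,-0.15,0,0.4],[0,0,0,0,0.4]]'
python3 - <<'E'
from h import *
arc(243)
print(ctrl.state()['wrist_torque'])
E
```

```text
time: 6.2
ee_pos: [482.7, 220.3, 55.2]
ee_rot: [1.636, -2.68, -0.001]
force: [-2.0, 3.4, -4.6]
grip_width: 12.4
finger_force: 97.5
t 6.2 pos [482.7 220.3  55.2] ang 242.8 tilt 0.11 shift cm [-0.11  0.04  0.35] turn -0.004 q [-0.26  0.48 -0.31  2.02  0.23  0.68  1.95] F [-2.   3.4 -4.6] w 12.4 ff 97.49810457229614
[0.50098171 0.6246351  0.31223736]
```

```bash
python3 -m crank '[[-0.1,0.05,-0.1,0,0.4],[0,0,-0.15,0,0.4],[0,0,-0.15,0,0.4],[0,0,0,0,0.4]]'
python3 - <<'E'
from h import *
arc(243)
print(ctrl.state()['wrist_torque'])
E
```

```text
time: 6.7
ee_pos: [484.0, 221.2, 60.1]
ee_rot: [-1.635, 2.682, -0.001]
force: [-1.1, 2.3, -2.7]
grip_width: 11.9
finger_force: 97.8
t 6.7 pos [484.  221.2  60.1] ang 242.7 tilt 0.03 shift cm [0.03 0.12 0.84] turn -0.005 q [-0.26  0.48 -0.31  2.01  0.23  0.68  1.95] F [-1.1  2.3 -2.7] w 11.9 ff 97.81436562538147
[0.02104114 0.35622264 0.09012904]
```

The force is now −2.7 N, which is just the pan and ball, so it is free. Lift on.

```bash
python3 -m crank '[[0,0,-0.2,0,0.4],[0,0,-0.3,0,0.4],[0,0,-0.4,0,0.4],[0,0,-0.5,0,0.4],[0,0,-0.6,0,0.4]]';python3 -m crank '[[0,0,-0.8,0,0.4],[0,0,-1,0,0.4],[0,0,-1,0,0.4],[0,0,-1,0,0.4],[0,0,-1,0,0.4]]';python3 -m crank '[[0,0,-1,0,0.4],[0,0,-1,0,0.4],[0,0,-1,0,0.4],[0,0,-0.8,0,0.4],[0,0,-0.4,0,0.4]]'
python3 - <<'E'
from h import *
arc(243)
c=cap('side'); cv2.imwrite('pics/s2.png',c['pixels'][150:350,100:400,::-1])
E
```

```text
time: 7.32
ee_pos: [483.8, 221.3, 80.3]
ee_rot: [-1.635, 2.682, -0.0]
force: [1.2, 0.1, -1.5]
grip_width: 12.3
finger_force: 97.9
time: 7.95
ee_pos: [483.6, 221.5, 128.6]
ee_rot: [-1.636, 2.682, 0.0]
force: [-0.2, -0.0, -2.4]
grip_width: 12.1
finger_force: 97.9
time: 8.57
ee_pos: [483.8, 221.5, 170.4]
ee_rot: [-1.635, 2.682, -0.0]
force: [0.2, 0.5, -2.2]
grip_width: 12.7
finger_force: 97.9
t 8.57 pos [483.8 221.5 170.4] ang 242.8 tilt 0.04 shift cm [ 0.06  0.09 11.87] turn -0.004 q [-0.22  0.33 -0.36  1.92  0.14  0.91  2.02] F [ 0.2  0.5 -2.2] w 12.7 ff 97.87652492523193
```

View pics/s2.png

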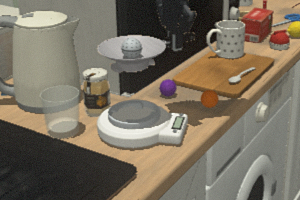

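The crop shows the pan clear of the scale, level, at (130,50), with the ball in the middle at (131,45). The scale, jar and tumbler are in place. For wrist range I turn the pan back about its own axis in the air, then translate.

```bash
python3 -m crank '[[-0.01,0.21,0,0.02,0.4],[-0.02,0.42,0,0.04,0.4],[-0.02,0.63,0,0.06,0.4],[-0.02,0.63,0,0.06,0.4],[-0.02,0.63,0,0.06,0.4]]';python3 -m crank '[[-0.02,0.63,0,0.06,0.4],[-0.02,0.63,0,0.06,0.4],[-0.02,0.63,0,0.06,0.4],[-0.02,0.63,0,0.06,0.4],[-0.02,0.63,0,0.06,0.4]]';python3 -m crank '[[-0.02,0.63,0,0.06,0.4],[-0.01,0.42,0,0.04,0.4],[-0.01,0.21,0,0.02,0.4],[0,0,0,0,0.4]]'
python3 - <<'E'
from h import *
to(429.8,-111.4,175,205)
E
```

```text
time: 9.25
ee_pos: [462.3, 235.8, 169.3]
ee_rot: [1.298, -2.859, -0.0]
force: [0.4, 0.3, -2.4]
grip_width: 12.6
finger_force: 97.8
time: 9.88
ee_pos: [441.9, 259.8, 169.3]
ee_rot: [0.857, -3.021, -0.0]
force: [0.2, -0.4, -2.0]
grip_width: 12.2
finger_force: 97.8
time: 10.38
ee_pos: [436.5, 270.9, 169.6]
ee_rot: [0.679, -3.067, 0.0]
force: [0.4, 0.1, -3.1]
grip_width: 12.3
finger_force: 97.8
t 10.38 pos [436.5 270.9 169.6] ang 205.0 tilt 0.03 shift cm [ 16.74 -34.38  -0.54] turn -0.001 q [-0.42  0.29 -0.26  1.97  0.1   0.9   1.28] F [ 0.4  0.1 -3.1] w 12.3 ff 97.8390884399414
```

```bash
python3 -m crank '[[0.09,-0.2,0,0,0.4],[0.19,-0.4,0,0,0.4],[0.28,-0.6,0,0,0.4],[0.37,-0.8,0,0,0.4],[0.47,-1.0,0,0,0.4]]'; python3 -m crank '[[0.56,-1.2,0,0,0.4],[0.56,-1.2,0,0,0.4],[0.56,-1.2,0,0,0.4],[0.56,-1.2,0,0,0.4],[0.56,-1.2,0,0,0.4]]'; python3 -m crank '[[0.56,-1.2,0,0,0.4],[0.56,-1.2,0,0,0.4],[0.56,-1.2,0,0,0.4],[0.56,-1.2,0,0,0.4],[0.56,-1.2,0,0,0.4]]'
python3 - <<'E'
from h import *
to(437,-111.4,175,205)
E
```

```text
time: 11.0
ee_pos: [436.7, 236.9, 169.8]
ee_rot: [0.678, -3.068, -0.0]
force: [0.7, -0.0, -2.9]
grip_width: 12.1
finger_force: 97.8
time: 11.62
ee_pos: [436.6, 170.6, 169.8]
ee_rot: [-0.678, 3.067, 0.0]
force: [-0.2, 0.3, -2.5]
grip_width: 12.4
finger_force: 97.8
time: 12.25
ee_pos: [436.5, 104.4, 169.8]
ee_rot: [-0.678, 3.067, 0.0]
force: [0.9, 0.1, -2.5]
grip_width: 12.2
finger_force: 97.8
t 12.25 pos [436.5 104.4 169.8] ang 204.9 tilt 0.01 shift cm [  9.06 -19.59  -0.52] turn -0.001 q [-0.16  0.18 -0.19  2.11  0.04  0.85  1.63] F [ 0.9  0.1 -2.5] w 12.2 ff 97.83846974372864
```

```bash
python3 -m crank '[[0.56,-1.2,0,0,0.4],[0.56,-1.2,0,0,0.4],[0.56,-1.2,0,0,0.4],[0.56,-1.2,0,0,0.4],[0.56,-1.2,0,0,0.4]]'; python3 -m crank '[[0.56,-1.2,0,0,0.4],[0.56,-1.2,0,0,0.4],[0.56,-1.2,0,0,0.4],[0.56,-1.2,0,0,0.4],[0.56,-1.2,0,0,0.4]]'; python3 -m crank '[[0.56,-1.2,0,0,0.4],[0.56,-1.2,0,0,0.4],[0.56,-1.2,0,0,0.4],[0.47,-1.0,0,0,0.4],[0.47,-1.0,0,0,0.4]]';python3 -m crank '[[0.37,-0.8,0,0,0.4],[0.28,-0.6,0,0,0.4],[0.19,-0.4,0,0,0.4],[0.09,-0.2,0,0,0.4],[0,0,0,0,0.4]]'
python3 - <<'E'
from h import *
to(437,-111.4,175,205)
for n in('top','side'): c=cap(n); np.savez(n+'_f.npz',**c); cv2.imwrite(f'pics/{n}_f.png',c['pixels'][...,::-1])
E
```

```text
time: 12.88
ee_pos: [436.4, 38.2, 169.8]
ee_rot: [-0.678, 3.067, 0.0]
force: [-0.2, -0.6, -2.2]
grip_width: 12.5
finger_force: 97.8
time: 13.5
ee_pos: [436.3, -28.0, 169.8]
ee_rot: [-0.678, 3.067, 0.0]
force: [-0.2, 0.0, -1.4]
grip_width: 12.4
finger_force: 97.8
time: 14.12
ee_pos: [436.2, -89.6, 169.8]
ee_rot: [-0.678, 3.067, 0.0]
force: [0.1, -0.4, -3.3]
grip_width: 12.5
finger_force: 97.8
time: 14.75
ee_pos: [436.2, -110.9, 169.8]
ee_rot: [0.678, -3.067, -0.0]
force: [0.5, -0.1, -1.9]
grip_width: 12.3
finger_force: 97.8
t 14.75 pos [ 436.2 -110.9  169.8] ang 204.9 tilt 0.01 shift cm [-0.05 -0.08 -0.52] turn -0.001 q [ 0.17  0.18 -0.02  2.11  0.    0.85  2.16] F [ 0.5 -0.1 -1.9] w 12.3 ff 97.83859491348267
```

View pics/top_f.png

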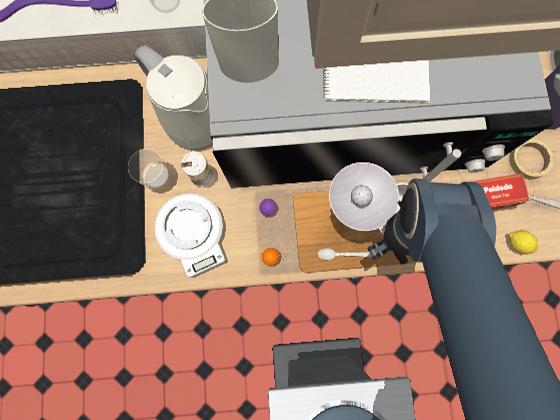

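View pics/side_f.png

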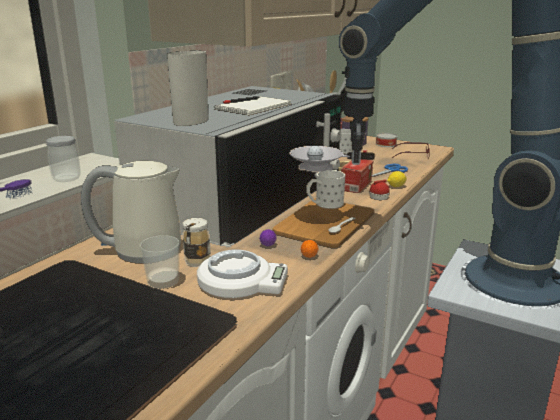

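The top view shows the pan over the board at (363,196) with the ball in its middle at (361,196). The side view shows it level above the mug, with the scale at (190,226), jar and tumbler unmoved. I check the offset in numbers.

Run:
```python
from h import *
c=dict(np.load('top_f.npz')); P=pts(c); im=c['pixels'].astype(int)
w=np.zeros(im.shape[:2],bool); w[155:240,325:400]=1
sat=cv2.cvtColor(c['pixels'],cv2.COLOR_RGB2HSV)[...,1]
m=w&(P[...,2]>155)&(P[...,2]<202)&(sat<60)&(im.min(2)>110); q=P[m]
h=cv2.convexHull(q[:,:2].astype(np.float32)); print('pan',cv2.minEnclosingCircle(h))
r=q[np.abs(np.hypot(*(q[:,:2]-np.array(cv2.minEnclosingCircle(h)[0])).T)-64)<5]
A=np.c_[r[:,:2]-r[:,:2].mean(0),np.ones(len(r))]; s=np.linalg.lstsq(A,r[:,2],rcond=None)[0]; print('rim z',np.median(r[:,2]),'tilt deg',np.degrees(s[:2]))
m=w&(P[...,2]>203)&(P[...,2]<225); print('ball',m.sum(),np.median(P[m],0),np.nanmax(P[m][:,2]))
c0=dict(np.load('top.npz')); P0=pts(c0)
for n,b,lo in(('honey',(145,190,180,215),60),('glass',(145,190,125,175),40)):
    for Q in(P0,P):
        w=np.zeros(im.shape[:2],bool); w[b[0]:b[1],b[2]:b[3]]=1; k=w&(Q[...,2]>lo)&(Q[...,2]<130); print(n,np.median(Q[k],0))
for cc in(c,):
    w=np.zeros(im.shape[:2],bool); w[230:285,183:230]=1; k=w&(P[...,2]>20)&(P[...,2]<34); print('tongue',np.median(P[k],0))
```

```text
pan ((532.3939208984375, -77.58138275146484), 80.26420593261719)
rim z 188.09275221499195 tilt deg [ 1.05915721 -5.48810261]
ball 301 [532.90959543 -58.37726845 208.35771836] 222.41104217546103
honey [651.73973635 281.22009479  97.50373653]
honey [651.57330269 281.34005805  97.56811781]
glass [671.34650192 401.61724894  69.57802478]
glass [671.45099594 401.72082036  69.40567202]
tongue [451.40346469 282.70383585  29.7402555 ]
```

The pan circle is contaminated (radius 80). I re-measure level and ball cleanly, against the same measurement from the start as a baseline.

Run:
```python
from h import *
def meas(f,ctr,zr):
    c=dict(np.load(f)); P=pts(c); q=P.reshape(-1,3); q=q[~np.isnan(q[:,0])]
    d=np.hypot(*(q[:,:2]-ctr).T)
    b=q[(d<25)&(q[:,2]>zr+8)]; t=b[b[:,2]>np.percentile(b[:,2],60)]
    A=np.c_[2*b,np.ones(len(b))]; 
    from scipy.optimize import least_squares
    s=least_squares(lambda p:np.linalg.norm(b-p,axis=1)-21,[*ctr,zr],loss='soft_l1').x
    # bowl: sphere of R=100 through the inner floor points
    w=q[(d>30)&(d<60)&(np.abs(q[:,2]-zr+12)<16)]
    g=least_squares(lambda p:np.linalg.norm(w-p,axis=1)-100,[*ctr,zr+76],loss='soft_l1').x
    r=q[(d>50)&(d<69)&(np.abs(q[:,2]-zr)<14)]; ang=np.degrees(np.arctan2(*(r[:,:2]-ctr).T[::-1]))
    bins=[(a,int(k.sum()),round(float(np.median(r[k,2])),1)) for a in range(-180,180,45) for k in[(ang>=a)&(ang<a+45)] if k.sum()]
    print(f,'ball',s.round(1),'bowl centre',g.round(1),len(w),'\n rim z by angle',bins)
meas('top.npz',(530.5,315),78); meas('top_f.npz',(531,-67),193); meas('side.npz',(530.5,315),78); meas('side_f.npz',(531,-67),193)
```

```text
top.npz ball [532.6 319.3  75. ] bowl centre [529.6 316.5 152.6] 1677 
 rim z by angle [(-180, 156, 72.0), (-135, 145, 73.0), (-90, 151, 72.8), (-45, 167, 72.1), (0, 193, 72.0), (45, 206, 71.9), (90, 198, 70.8), (135, 169, 71.0)]
top_f.npz ball [531.2 -62.6 191.5] bowl centre [530.1 -66.7 269.4] 2118 
 rim z by angle [(-180, 213, 187.5), (-135, 233, 188.5), (-90, 245, 189.2), (-45, 237, 189.3), (0, 222, 188.9), (45, 216, 188.7), (90, 197, 188.6), (135, 198, 188.4)]
side.npz ball [535.4 319.7  77.6] bowl centre [523.2 326.3 150.2] 866 
 rim z by angle [(-180, 11, 70.4), (-135, 87, 74.6), (-90, 127, 76.0), (-45, 142, 75.5), (0, 118, 74.2), (45, 45, 73.7), (90, 23, 75.6), (135, 29, 76.9)]
side_f.npz ball [533.3 -62.1 194.9] bowl centre [530.4 -61.4 270.6] 352 
 rim z by angle [(-180, 35, 193.1), (-135, 76, 192.2), (-90, 35, 193.8), (-45, 74, 191.4), (0, 40, 190.9), (45, 21, 190.4), (90, 44, 190.4), (135, 32, 192.9)]
```

Cleanly measured, the rim is level to under 1°, the ball is about 4 mm off the pan's middle, and the floor is about 155 mm above the board. The pan is 33 mm off the board's middle, so I ease it 15 mm nearer, let it settle, and check.

```bash
python3 -m crank '[[0.15,0.07,0,0,0.4],[0.35,0.16,0,0,0.4],[0.4,0.18,0,0,0.4],[0.35,0.16,0,0,0.4],[0.15,0.07,0,0,0.4]]'; python3 -m crank '[[0,0,0,0,0.4],[0,0,0,0,0.4],[0,0,0,0,0.4],[0,0,0,0,0.4],[0,0,0,0,0.4]]'; python3 -m crank '[[0,0,0,0,0.4],[0,0,0,0,0.4],[0,0,0,0,0.4],[0,0,0,0,0.4],[0,0,0,0,0.4]]'
python3 - <<'E'
from h import *
to(422,-111.4,170,205)
c=cap('top'); q=pts(c).reshape(-1,3); b=q[(np.hypot(q[:,0]-516,q[:,1]+67)<25)&(q[:,2]>201)]
from scipy.optimize import least_squares
print(least_squares(lambda p:np.linalg.norm(b-p,axis=1)-21,[516,-67,192],loss='soft_l1').x)
E
```

```text
time: 15.48
ee_pos: [420.4, -111.1, 169.8]
ee_rot: [-0.678, 3.068, 0.0]
force: [0.6, 0.5, -2.6]
grip_width: 12.8
finger_force: 97.8
time: 16.1
ee_pos: [420.8, -111.0, 169.7]
ee_rot: [0.678, -3.067, -0.0]
force: [0.2, 0.4, -2.0]
grip_width: 12.4
finger_force: 97.8
time: 16.73
ee_pos: [420.8, -111.1, 169.8]
ee_rot: [-0.678, 3.067, 0.0]
force: [0.3, 0.8, -2.2]
grip_width: 12.6
finger_force: 97.8
t 16.73 pos [ 420.8 -111.1  169.8] ang 204.9 tilt 0.0 shift cm [-0.1  -0.08 -0.02] turn -0.001 q [ 0.18  0.15 -0.02  2.14  0.    0.85  2.16] F [ 0.3  0.8 -2.2] w 12.6 ff 97.83891677856445
[516.42917535 -62.59184352 191.35254691]
```

```bash
python3 -c "
from plant import ctrl
print(ctrl.job_done())"
```

```text
the job is handed in; nothing more can be done
None
```

The job is handed in, verdict not shown: at about 16.8 s the arm was holding the unlocked pan still, level within about 1°, roughly 15 cm above the board and about 2 cm from its middle, with the ball about 5 mm from the pan's middle; the jar and tumbler measured unmoved, and the scale and mug looked in place in the images.

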